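# Stack the steamer baskets for serving

### The job

This dim sum order is ready to go out: stand the steamer basket with the one big white bun in the middle of the blue-banded plate, set the basket with the three yellow dumplings squarely on top of it and close the stack with the woven lid, each piece settled fully home in the rim of the one below. Keep the baskets level while you carry them, set each piece down gently rather than dropping it, and do not knock over or push about the other things on the table.

Things in the scene. Friction and masses are not known exactly. Their poses are not given: they have to be found in the camera images.
- bun_basket: Steamer basket with one big white bun; starts on the white board, left. 124 mm across, 44 mm high; origin: centre of underside, z up. Wall 7 mm thick (radius 55 to 62 mm), 6 to 44 mm above the origin, free all round; food within 27 mm of the middle, under 32 mm high. Foot ring 6 mm deep (radius 49.5 to 52 mm) fits the mouth of a basket below: its origin is then 38 mm above that one's.
- dumpling_basket: Steamer basket with three yellow dumplings; starts on the white board, left. 124 mm across, 44 mm high; origin: centre of underside, z up. Wall 7 mm thick (radius 55 to 62 mm), 6 to 44 mm above the origin, free all round; food within 27 mm of the middle, under 32 mm high. Foot ring 6 mm deep (radius 49.5 to 52 mm) fits the mouth of a basket below: its origin is then 38 mm above that one's.
- steamer_lid: Steamer lid: low woven dome, 124 mm across, same foot ring (radius 49.5 to 52 mm, 6 mm deep), top of dome 25 mm high; origin: centre of underside, z up. Arched cane handle on top along its x axis, 60 mm long, 16 mm thick across y; its level crown is 50 to 57 mm above the origin. Starts on the table, right. Seated, its origin is 38 mm above that of the basket below.
- plate: Loose white plate with a blue band, 177 mm across, 15 mm high at the rim; flat well of 63 mm radius whose surface is 6 mm above the origin; origin at the centre of its underside, z up. At the right, on the table.
- poly_board: Fixed white board, 400 by 315 by 12 mm, flat on the table at the left; origin at the centre of its underside, x along its 400 mm side. The baskets stand on it.
- twist_timer: Bystander, to be left alone: red and white clockwork kitchen timer, 68 mm wide, 56 mm high; origin at the centre of its underside.
- deli_pot: Bystander, to be left alone: small white and red tub, 72 mm wide, 71 mm high; origin at the centre of its underside.
- spice_1: Bystander, to be left alone: spice jar with green cap, 42 mm wide, 99 mm high; origin at the centre of its underside.

How it is judged:
On the way, in this order (a step that is already met when the one before it is completed fails the run):
1. the bun basket stands level in the middle of the plate (horizontal distance between bun_basket and plate below 0.01 m and z of bun_basket in the frame of plate below 0.009 m and angle between bun_basket's own z axis and vertical below 0.06 rad), for 0.2 s.
2. the dumpling basket is seated in the rim of the bun basket (horizontal distance between dumpling_basket and bun_basket below 0.006 m and z of dumpling_basket in the frame of bun_basket between 0.034 and 0.0405 m and angle between dumpling_basket's own z axis and vertical below 0.06 rad), for 0.2 s.
At the end, for the whole second after the job is handed in: Bun basket level (3.4 deg) in the plate's well, centres within 10 mm; dumpling basket seated level in its rim and lid in the dumpling basket's rim (centres within 6 mm, origins 34 to 40.5 mm apart in height); plate flat on the table; all at rest (all of step 1 and all of step 2 and horizontal distance between steamer_lid and dumpling_basket below 0.006 m and z of steamer_lid in the frame of dumpling_basket between 0.034 and 0.0405 m and angle between steamer_lid's own z axis and vertical below 0.06 rad and height (world z) of plate between -0.003 and 0.004 m and angle between plate's own z axis and vertical below 0.05 rad and linear speed of each of bun_basket, dumpling_basket, steamer_lid below 0.02 m/s); the robot touches nothing.
It fails at once if a basket is tipped by more than 26 degrees (angle between any of bun_basket, dumpling_basket's own z axis and vertical above 0.45 rad).
It fails at once if a basket or the lid is dropped (moves faster than 0.5 m/s on its own while nothing holds it) ((linear speed of bun_basket above 0.5 m/s and contact force between bun_basket and the fingers below 0.1 N) or (linear speed of dumpling_basket above 0.5 m/s and contact force between dumpling_basket and the fingers below 0.1 N) or (linear speed of steamer_lid above 0.5 m/s and contact force between steamer_lid and the fingers below 0.1 N)).
It fails at once if another thing on the table is knocked over or moved by more than 20 mm (distance of any of twist_timer, deli_pot, spice_1 from where it was at the start of the episode above 0.02 m).
It also fails if it takes over 72 s, if anything falls off the work surface, if the arm or the gripper's body presses on something with over 40 N, if the wrist force passes 120 N, or if a joint passes its speed limit or range.

### The arm

A 6-joint arm with a two-finger parallel gripper is mounted at the origin on a cart in front of the work surface, level with it; the furniture and walls round the work are solid. World frame = base frame: x ahead of the robot, y to its left, z up, the work surface at z = 0. Lengths are in m, angles in rad, forces in N, time in s.
With the tool pointing down it reaches from about 0.4 to 0.825 m from the base axis. Payload 7 kg.
Tool frame: the origin (TCP) lies at the very end of the fingers, on their centre line; the grasp point (between the pads) lies 19 mm behind it (arm.grasp_offset is the distance from the TCP to the grasp point, in m); z points along the fingers, y is the line along which they close (so a half turn about z gives the same grasp; the last joint's range is limited). The gripper opens to 88 mm and grips with 3 to 60 N. Pads are 19 mm wide; open, the fingers measure 130 mm over their backs; the gripper's body (78 mm by 193 mm) begins 47 mm behind the grasp point.
Start: joints at [-0.997, 0.359, 0.012, 0, -1.224, -0.288], TCP at [0.19, -0.648, 0.227] pointing down, gripper open.
Joint ranges: [-3.07, 3.07], [-1.43, 2.12], [-1.02, 1.25], [-3.03, 1.67], [-3.05, -0], [-3.03, 3.03]. Speed limits (rad/s): [2.39, 2.39, 3.01, 3.14, 3.14, 3.14].

### API

Orientations are given as [roll, pitch, yaw] about the fixed x, y, z axes, in that order (R = Rz(yaw) Ry(pitch) Rx(roll)).
In Python, from station import get_state, cams, arm, nets gives the robot as it stands.
- The arm moves only by the shell command python3 -m creep 'ROWS' [FORCE]. ROWS is a JSON object of lists of equal length, an entry for each row: "translation": the shift along the world's x, y, z in mm, a list of three; "spin": the turn about the world's z in rad; "gripper": the opening, from 0 (shut) to 1 (fully open). In form: {"translation": [[dx, dy, dz], ...], "spin": [spin, ...], "gripper": [gripper, ...]}. A call has 1 to 8 rows; each row shifts and turns the commanded pose from where the row before left it; what a row does not reach is not made up. A row lasts 1/10 s, in which the tool goes at most 50 mm and 8.59 degrees, less where a joint would pass 70% of its speed; a pose out of reach is approached as far as the arm can. A call is refused whole if a number of a shift passes 50 or a number of a turn 0.15, either way. A call with a gripper value outside its range is refused whole. The fingers move at their own pace and stop on an object; FORCE is the grip in N (left out, the last holds). Time passes only in rows, so rows that do not move let the fingers close. It gives the time, the measured TCP pose, the force, the opening and the grip force at its end, in the units of the state.
- get_state(): the state, without advancing time (a new reading comes with each control period).
- cams.grab_frame(name): name is "scene" or "side" or "wrist"; returns a dict with "img" (480x640x3 uint8, red, green, blue), "mtx" (3x3 intrinsics, pixels), "R" (3x3) and "t" (3): a world point X has camera coordinates R X + t. Camera axes: x right, y down, z forward; pixel columns grow to the right and rows downward; lengths in m; the calibration is good to about 2 mm. The wrist camera is an equidistant fisheye: a pixel r from the principal point sees the ray r / f radians off the axis. A picture is of the moment at which its call begins. There is no depth.
- arm.job_done(): hands the job in; it is judged then, once.
Trained networks look in the newest picture that a camera, given by its name, has taken for a name from the list of things; names that differ only in an ending like _2 or _b are one class to them, and where a whole thing is asked for, a point or a joint stands for the part that bears it (a point fixed in the world has none). Each returns a list of dicts, best first, with "confidence" (0 to 1); they miss things now and then, are a little off and sometimes report something else, mostly with a low value. They report only what shows in the picture. A call takes as long as a camera call.
- nets.search_frame(camera, label): "centre" ([x, y, z] in m, in world coordinates, good to about 4 mm: the middle of the surface that is visible of it).
- nets.pinpoint(camera, label): "centre" ([x, y, z] in m, in world coordinates, good to about 4 mm: a listed point, or the origin of a listed thing).
The state is a dict: "t": time; "q": joint angles; "qd": joint speeds; "joint_efforts": joint torques, N m; "eef_pos": TCP position; "ee_rot": TCP orientation; "force": force on the tool from outside, world axes, zero at the start; "moment": the same for the moment, N m; "width": finger opening in m; "gripper_force": force on a finger pad.
Only numpy, scipy, OpenCV 4.12 (cv2) and the standard library are available. Lean on these libraries where they do the work, as an engineer would, in place of code of your own. Each camera call takes 0.05 s, during which the arm holds its last target. There are 200 camera calls.

## Working session

There is one attempt and no reset: what is moved stays moved. The work goes in short steps, Python scripts to look and compute and a shell command to move; the robot and the scene stay as the last step left them, time stands still between calls to the robot, and variables do not carry over. Pictures are saved under pics/ and viewed, at most 12 in all, crops included, and the job is handed in when it is done.

```bash
mkdir -p pics; python3 - <<'E'
from station import *
import cv2
s=get_state();print(s['t'],s['eef_pos'],s['ee_rot'],s['width'])
for c in ['scene','side']:
    f=cams.grab_frame(c);cv2.imwrite(f'pics/{c}0.png',f['img'][:,:,::-1])
    print(c,f['R'].tolist(),f['t'],f['mtx'].tolist())
    for n in ['bun_basket','dumpling_basket','steamer_lid','plate','twist_timer','deli_pot','spice_1']:
        print(n,[([round(x,4) for x in d['centre']],round(d['confidence'],2)) for d in nets.pinpoint(c,n)[:3]])
E
```

```text
0.0 [ 0.19014145 -0.64716295  0.22561425] [ 3.13993621e+00 -1.29106420e-04 -2.85594451e+00] 0.08778702440150164
scene [[-0.5768983163626212, -0.8168125667899271, 0.0023586674255249374], [-0.39633995222225327, 0.27739969906933787, -0.8751937209719359], [0.7142149360314689, -0.5058326182545883, -0.48376687304865457]] [0.28673411 0.26125206 1.20141151] [[616.1315313275525, 0.0, 308.45608096750783], [0.0, 616.1315313275525, 230.92405388291664], [0.0, 0.0, 1.0]]
bun_basket [([0.6274, 0.1532, 0.0113], 0.82)]
dumpling_basket [([0.4467, 0.2837, 0.0131], 0.71)]
steamer_lid [([0.4778, -0.0812, 0.0001], 0.7), ([0.4474, 0.2826, 0.0129], 0.39)]
plate [([0.5494, -0.2882, 0.0018], 0.79)]
twist_timer []
deli_pot [([0.7113, -0.1645, 0.0001], 0.74)]
spice_1 [([0.7026, -0.3627, 0.0031], 0.97)]
side [[-0.9975925882609507, 0.0665765401625753, -0.019405982242562597], [0.051009952079884444, 0.5149106398088716, -0.8557248493531238], [-0.046978853068434474, -0.854654665529651, -0.5170671040133719]] [0.55505178 0.04817039 1.19010189] [[586.1306772102985, 0.0, 314.20753513642103], [0.0, 586.1306772102985, 229.57612175315046], [0.0, 0.0, 1.0]]
bun_basket [([0.6283, 0.148, 0.0098], 0.7)]
dumpling_basket [([0.4463, 0.2846, 0.012], 0.67)]
steamer_lid [([0.4724, -0.0823, -0.0014], 0.66)]
plate [([0.5521, -0.2863, 0.0026], 0.8), ([0.4745, -0.0832, 0.0002], 0.37)]
twist_timer [([0.4771, -0.0809, 0.0004], 0.64), ([0.3831, -0.1844, 0.0028], 0.61), ([0.5366, 0.2197, 0.0034], 0.31)]
deli_pot [([0.7143, -0.1631, -0.003], 0.95)]
spice_1 [([0.3834, -0.1829, 0.0016], 0.67), ([0.7019, -0.3636, -0.002], 0.64)]
```

View pics/scene0.png

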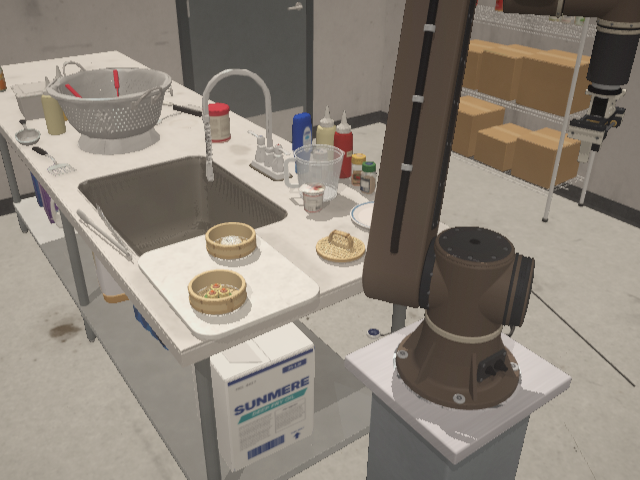

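View pics/side0.png

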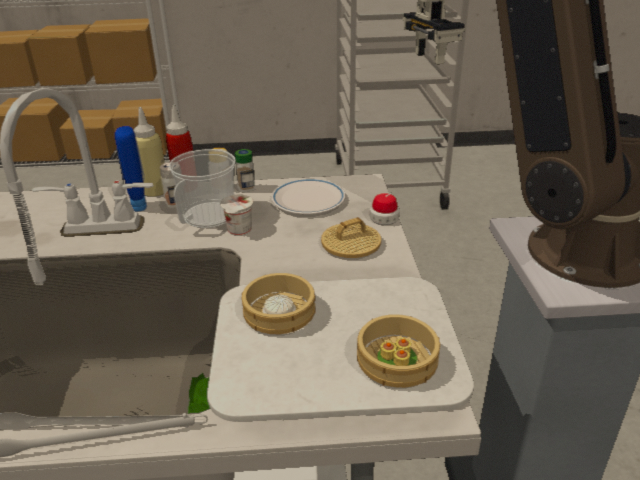

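The scene view shows the bun basket at (231,240), the dumpling basket at (217,291) and the lid at (342,245). The side view shows the plate at (308,196), with the timer, tub and jars standing clear of it. I'll keep the closing axis along world y and grip each basket wall on its +y side, starting by hovering over the bun basket.

```bash

python3 -m creep '{"translation":[[18,36,0],[18,36,0],[18,36,0],[18,36,0],[18,36,0],[18,36,0],[18,36,0],[18,36,0]],"spin":[-0.036,-0.036,-0.036,-0.036,-0.036,-0.036,-0.036,-0.034],"gripper":[0.22,0.22,0.22,0.22,0.22,0.22,0.22,0.22]}' 50
python3 -m creep '{"translation":[[18,36,0],[18,36,0],[18,36,0],[18,36,0],[18,36,0],[18,36,0],[18,36,0],[18,36,0]],"spin":[0,0,0,0,0,0,0,0],"gripper":[0.22,0.22,0.22,0.22,0.22,0.22,0.22,0.22]}'
python3 -m creep '{"translation":[[18,36,0],[18,36,0],[18,36,0],[18,36,0],[18,36,0],[18,36,0],[18,30,0],[0,0,0]],"spin":[0,0,0,0,0,0,0,0],"gripper":[0.22,0.22,0.22,0.22,0.22,0.22,0.22,0.22]}'
cat > fit.py <<'E'
import numpy as np, cv2
from scipy.optimize import minimize
from station import *
def proj(f,X,cam):
    c=X@np.array(f['R']).T+np.array(f['t']); K=np.array(f['mtx'])
    if cam=='wrist':
        rho=np.linalg.norm(c[:,:2],axis=1); th=np.arctan2(rho,c[:,2])
        u=c[:,:2]/np.maximum(rho,1e-9)[:,None]*th[:,None]
    else: u=c[:,:2]/c[:,2:]
    return u*[K[0,0],K[1,1]]+K[:2,2]
def fit(fs,circles,x0,rng=0.008):
    """fs: {cam:frame}; circles: [(r,z)]; maximise the gradient along projected rims; returns xy, score"""
    a=np.linspace(0,2*np.pi,360,endpoint=False); G={}
    for c,f in fs.items():
        g=cv2.GaussianBlur(f['img'].astype(np.float32),(0,0),1.0)
        G[c]=np.sqrt((cv2.Sobel(g,cv2.CV_32F,1,0)**2+cv2.Sobel(g,cv2.CV_32F,0,1)**2).sum(2))
    def s(p):
        v=0
        for c,f in fs.items():
            for r,z in circles:
                X=np.c_[p[0]+r*np.cos(a),p[1]+r*np.sin(a),np.full(360,z)]
                u=proj(f,X,c).astype(np.float32)
                v+=np.minimum(cv2.remap(G[c],u[:,0].copy(),u[:,1].copy(),cv2.INTER_LINEAR),250).mean()
        return v
    g=np.arange(-rng,rng+1e-9,0.001)
    b=max(((s((x0[0]+i,x0[1]+j)),x0[0]+i,x0[1]+j) for i in g for j in g))
    o=minimize(lambda p:-s(p),b[1:],method='Nelder-Mead',options=dict(initial_simplex=[[b[1],b[2]],[b[1]+.001,b[2]],[b[1],b[2]+.001]],xatol=1e-5))
    return o.x.round(4),round(-o.fun,1)
E
python3 - <<'E'
from fit import *
s=get_state();print(s['t'],s['eef_pos'],s['ee_rot'],s['width'],s['q'])
F={c:cams.grab_frame(c) for c in ['scene','side','wrist']}
cv2.imwrite('pics/w1.png',F['wrist']['img'][:,:,::-1])
for n,x,ci in [('bun',(.628,.15),[(.062,.056),(.055,.056)]),('dump',(.447,.284),[(.062,.056),(.055,.056)]),('lid',(.475,-.082),[(.062,.006)]),('plate',(.551,-.287),[(.0885,.015)])]:
    for cs in (['scene'],['side'],['wrist'],['scene','side']): print(n,cs,fit({c:F[c] for c in cs},ci,x))
for n in ['bun_basket','dumpling_basket','plate','steamer_lid']:
    for c in F: print(n,c,[(np.round(d['centre'],4),round(d['confidence'],2)) for d in nets.pinpoint(c,n)[:1]])
E
```

```text
t: 1.6
eef_pos: [0.3348, -0.3582, 0.2269]
ee_rot: [-3.141, 0.001, 3.14]
force: [1.2, 0.5, 0.1]
width: 0.0291
gripper_force: 0.0
t: 2.4
eef_pos: [0.4788, -0.0699, 0.227]
ee_rot: [3.141, 0.001, -3.141]
force: [1.1, 0.5, 0.2]
width: 0.0194
gripper_force: 0.0
t: 3.2
eef_pos: [0.6058, 0.1777, 0.2255]
ee_rot: [-3.141, -0.0, -3.139]
force: [-0.8, 0.1, -0.8]
width: 0.0188
gripper_force: 0.0
3.2 [0.60583908 0.17774337 0.22550851] [-3.14124856e+00 -1.68515245e-04 -3.13926492e+00] 0.018753261809072358 [ 5.94155699e-01  2.88434409e-01 -9.17436607e-02  2.06258070e-04
 -1.19095008e+00 -2.16270077e+00]
bun ['scene'] (array([0.6295, 0.1462]), np.float64(403.4))
bun ['side'] (array([0.6283, 0.1501]), np.float64(367.7))
bun ['wrist'] (array([0.6283, 0.1493]), np.float64(409.4))
bun ['scene', 'side'] (array([0.6285, 0.15  ]), np.float64(757.9))
dump ['scene'] (array([0.4419, 0.2828]), np.float64(402.0))
dump ['side'] (array([0.4458, 0.2836]), np.float64(360.7))
dump ['wrist'] (array([0.4468, 0.283 ]), np.float64(377.2))
dump ['scene', 'side'] (array([0.4448, 0.2838]), np.float64(726.9))
lid ['scene'] (
[... 515 characters left out ...]
ray([ 0.4795, -0.0788,  0.0022]), 0.4)]
bun_basket side [(array([0.6291, 0.1488, 0.0121]), 0.56)]
bun_basket wrist [(array([0.6299, 0.1515, 0.015 ]), 0.82)]
dumpling_basket scene [(array([0.4446, 0.2812, 0.0134]), 0.83)]
dumpling_basket side [(array([0.4444, 0.2838, 0.0111]), 0.58)]
dumpling_basket wrist [(array([0.4464, 0.2869, 0.0103]), 0.8)]
plate scene [(array([ 0.5491, -0.2877,  0.003 ]), 0.93)]
plate side [(array([ 0.5529, -0.2845,  0.0012]), 0.7)]
plate wrist [(array([0.633 , 0.15  , 0.0161]), 0.29)]
steamer_lid scene [(array([ 0.4761, -0.0799,  0.0006]), 0.68)]
steamer_lid side [(array([ 0.4745, -0.0862, -0.0019]), 0.55)]
steamer_lid wrist [(array([ 0.4727, -0.084 , -0.0036]), 0.77)]
```

View pics/w1.png

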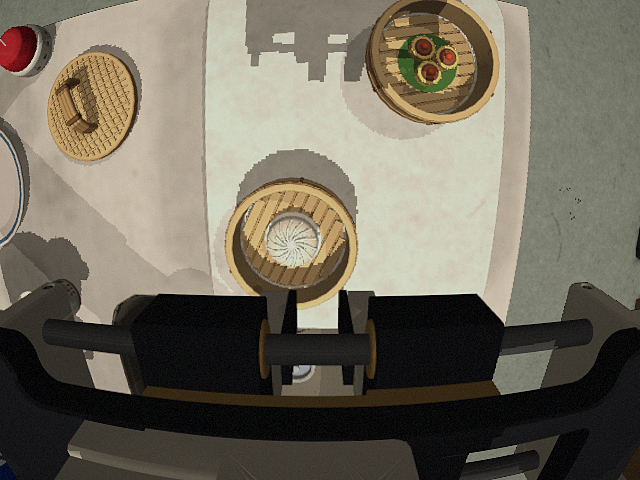

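The wrist view shows the bun basket at (292,243) and the fingers at x 267–350, y 340. The fit puts the bun basket at (0.6285, 0.150). I'll go down near the wall.

```bash

python3 -m creep '{"translation":[[12,17,-20],[12,17,-30],[0,0,-35],[0,0,-35],[0,0,-35],[0,0,0],[0,0,0]],"spin":[0,0,0,0,0,0,0],"gripper":[0.22,0.22,0.22,0.22,0.22,0.22,0.22]}'
python3 - <<'E'
from fit import *
F={c:cams.grab_frame(c) for c in ['wrist','side']}
for c in F: print(c,fit({c:F[c]},[(.062,.056),(.055,.056)],(.6285,.15)))
print(get_state()['eef_pos'])
E
```

```text
t: 4.65
eef_pos: [0.6285, 0.2083, 0.0719]
ee_rot: [-3.141, -0.001, -3.141]
force: [0.9, 1.2, 0.4]
width: 0.0189
gripper_force: 0.0
wrist (array([0.6277, 0.1498]), np.float64(252.6))
side (array([0.6281, 0.1505]), np.float64(246.3))
[0.62968752 0.20904998 0.07390463]
```

```bash

python3 -m creep '{"translation":[[0,0,-15],[0,0,-13],[0,0,-12],[0,0,0],[0,0,0],[0,0,0],[0,0,0],[0,0,0]],"spin":[0,0,0,0,0,0,0,0],"gripper":[0.22,0.22,0.22,0.22,0.0,0.0,0.0,0.0]}' 50
python3 -m creep '{"translation":[[0,0,0],[0,0,2],[0,0,6],[0,0,12],[0,0,20],[0,0,20],[0,0,0],[0,0,0]],"spin":[0,0,0,0,0,0,0,0],"gripper":[0,0,0,0,0,0,0,0]}'
python3 - <<'E'
from fit import *
F={c:cams.grab_frame(c) for c in ['wrist','side']}
for c in F: print(c,fit({c:F[c]},[(.062,.116),(.055,.116)],(.6285,.15)))
cv2.imwrite('pics/s2.png',F['side']['img'][150:450,150:550,::-1])
print(get_state()['eef_pos'])
E
```

```text
t: 5.55
eef_pos: [0.6284, 0.2085, 0.0319]
ee_rot: [3.141, 0.0, 3.141]
force: [-0.1, 0.4, -0.4]
width: 0.0071
gripper_force: 50.0
t: 6.35
eef_pos: [0.6284, 0.2086, 0.0924]
ee_rot: [3.14, 0.001, 3.141]
force: [-0.4, -0.3, -3.2]
width: 0.0068
gripper_force: 50.0
wrist (array([0.628 , 0.1506]), np.float64(225.8))
side (array([0.6279, 0.1491]), np.float64(351.2))
[0.62763627 0.20811019 0.09086699]
```

View pics/s2.png

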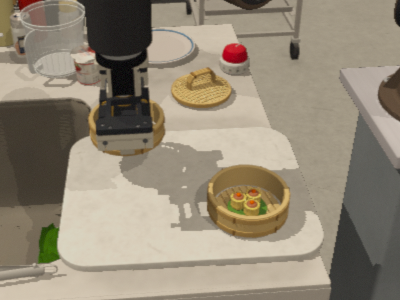

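The side crop shows the bun basket lifted level, at (127,122) in the crop. I'll carry it to the plate.

```bash

python3 -m creep '{"translation":[[-5,-10,10],[-5,-20,20],[-5,-30,30],[-5,-30,0],[-5,-30,0],[-5,-30,0],[-5,-30,0],[-5,-30,0]],"spin":[0,0,0,0,0,0,0,0],"gripper":[0,0,0,0,0,0,0,0]}'
python3 -m creep '{"translation":[[-5,-30,0],[-5,-30,0],[-5,-30,0],[-5,-30,0],[-5,-30,0],[-5,-30,0],[-5,-25,0],[-2,-20,0]],"spin":[0,0,0,0,0,0,0,0],"gripper":[0,0,0,0,0,0,0,0]}'
python3 -m creep '{"translation":[[0,0,0],[0,0,0],[0,0,0]],"spin":[0,0,0],"gripper":[0,0,0]}'
python3 - <<'E'
from fit import *
print(get_state()['eef_pos'])
F={c:cams.grab_frame(c) for c in ['wrist','side','scene']}
cv2.imwrite('pics/w3.png',np.vstack([F['wrist']['img'],])[:,:,::-1])
cv2.imwrite('pics/s3.png',F['side']['img'][:,:,::-1])
for c in F:
    print(c,fit({c:F[c]},[(.0885,.015)],(.551,-.2865)),'basket',fit({c:F[c]},[(.062,.176),(.055,.176)],(.551,-.2855)))
    print([(np.round(d['centre'],4),round(d['confidence'],2)) for n in ['plate','bun_basket'] for d in nets.pinpoint(c,n)[:1]])
E
```

```text
t: 7.25
eef_pos: [0.5872, -0.0033, 0.1515]
ee_rot: [-3.141, -0.001, 3.141]
force: [0.4, -0.6, -2.9]
width: 0.007
gripper_force: 50.0
t: 8.05
eef_pos: [0.5497, -0.2283, 0.1513]
ee_rot: [3.141, -0.001, 3.14]
force: [-0.2, -0.1, -1.7]
width: 0.0067
gripper_force: 50.0
t: 8.35
eef_pos: [0.5509, -0.2262, 0.1514]
ee_rot: [3.141, -0.001, 3.142]
force: [-0.4, 0.2, -2.0]
width: 0.0071
gripper_force: 50.0
[ 0.55093571 -0.22622033  0.15143348]
wrist (array([ 0.5595, -0.2933]), np.float64(133.3)) basket (array([ 0.5505, -0.2842]), np.float64(215.0))
[(array([ 0.5549, -0.2838,  0.1318]), 0.96)]
side (array([ 0.5556, -0.2847]), np.float64(153.0)) basket (array([ 0.5514, -0.276 ]), np.float64(273.9))
[(array([ 0.55  , -0.2861, -0.0011]), 0.57), (array([ 0.5523, -0.2859,  0.1323]), 0.57)]
scene (array([ 0.541 , -0.2732]), np.float64(60.6)) basket (array([ 0.4931, -0.1595]), np.float64(147.2))
[]
```

View pics/w3.png

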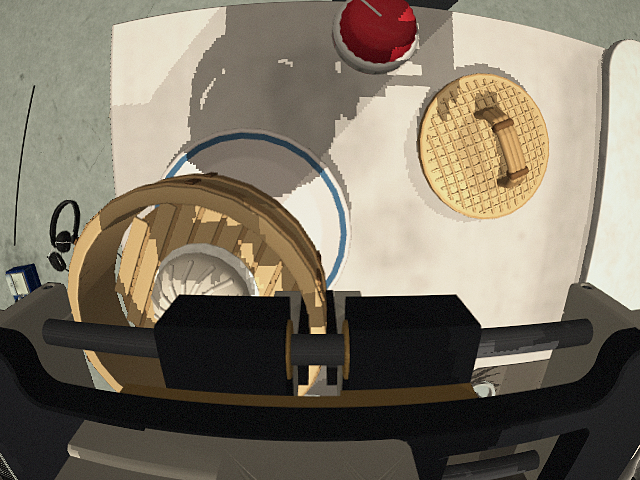

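The wrist view shows the bun basket held over the plate, with its blue band running from (165,170) to (330,290). The lid is at (485,145) with its handle from (485,110) to (515,180). I'll refine the plate centre from the blue band and get the handle direction.

```bash

python3 - <<'E'
from fit import *
from scipy.optimize import least_squares
def plane(f,uv,z,cam):
    K=np.array(f['mtx']);R=np.array(f['R']);t=np.array(f['t'])
    n=(uv-K[:2,2])/[K[0,0],K[1,1]]
    if cam=='wrist':
        r=np.linalg.norm(n,axis=1,keepdims=True); d=np.c_[n/r*np.sin(r),np.cos(r)]
    else: d=np.c_[n,np.ones(len(n))]
    d=d@R; C=-R.T@t
    return (C+d*((z-C[2])/d[:,2])[:,None])[:,:2]
F={c:cams.grab_frame(c) for c in ['wrist','side']}
old=cv2.imread('pics/side0.png')[:,:,::-1]
print(get_state()['eef_pos'])
for nm,c,im in [('wrist','wrist',F['wrist']['img']),('side0','side',old)]:
    h=cv2.cvtColor(np.ascontiguousarray(im),cv2.COLOR_RGB2HSV)
    m=(h[...,0]>95)&(h[...,0]<125)&(h[...,1]>60)
    v,u=np.nonzero(m); P=plane(F[c],np.c_[u,v].astype(float),.013,c)
    d=np.hypot(P[:,0]-.551,P[:,1]+.286); P=P[(d<.097)&(d>.065)]
    for z in [0]:
        o=least_squares(lambda p:np.hypot(P[:,0]-p[0],P[:,1]-p[1])-p[2],[.551,-.286,.08],loss='soft_l1',f_scale=.002)
        o2=least_squares(lambda p:np.hypot(P[:,0]-p[0],P[:,1]-p[1])-.5*0-.0815,[.551,-.286],loss='soft_l1',f_scale=.002)
        ang=np.degrees(np.arctan2(P[:,1]+.286,P[:,0]-.551))
        print(nm,len(P),o.x.round(4),o2.x.round(4),np.histogram(ang,8,(-180,180))[0],np.abs(o.fun).mean())
E=plane(F['wrist'],np.array([[485.,112],[515,182]]),.05,'wrist');print('handle',E,np.arctan2(*(E[1]-E[0])[::-1]))
print(fit({'wrist':F['wrist']},[(.062,.006)],(.475,-.082)))
print([(c,np.round(d['centre'],4),round(d['confidence'],2)) for c in F for n in ['steamer_lid'] for d in nets.pinpoint(c,n)[:1]])
E
```

```text
[ 0.55128454 -0.22649994  0.15154601]
wrist 2060 [ 0.5521 -0.287   0.0816] [ 0.552  -0.2869] [407  79  12 237 183 304 410 428] 0.0025213096025955375
side0 4 [ 0.552  -0.2909  0.0813] [ 0.552 -0.29 ] [1 0 0 3 0 0 0 0] 0.0001820546901006269
handle [[ 0.44930672 -0.1038202 ]
 [ 0.50030318 -0.07424378]] 0.5255615033795511
(array([ 0.4747, -0.0834]), np.float64(157.3))
[('wrist', array([ 0.4731, -0.0854, -0.0045]), 0.92), ('side', array([ 4.754e-01, -8.590e-02,  2.000e-04]), 0.73)]
```

```bash

python3 -m creep '{"translation":[[1,-2,-15],[0,0,-25],[0,0,-25],[0,0,-25],[0,0,-15],[0,0,-10],[0,0,-4],[0,0,0]],"spin":[0,0,0,0,0,0,0,0],"gripper":[0,0,0,0,0,0,0,0]}'
python3 -m creep '{"translation":[[0,0,-2],[0,0,-2],[0,0,-1],[0,0,-1],[0,0,0],[0,0,0]],"spin":[0,0,0,0,0,0],"gripper":[0,0,0,0,0,0]}'
```

```text
t: 9.8
eef_pos: [0.5523, -0.2287, 0.0325]
ee_rot: [-3.142, -0.0, 3.141]
force: [0.2, -0.2, -2.3]
width: 0.0067
gripper_force: 50.0
t: 10.4
eef_pos: [0.5523, -0.2286, 0.0266]
ee_rot: [-3.142, 0.0, 3.141]
force: [-0.0, -0.1, -2.1]
width: 0.0074
gripper_force: 50.0
```

```bash

python3 -m creep '{"translation":[[0,0,-1],[0,0,0]],"spin":[0,0],"gripper":[0,0]}'
python3 -m creep '{"translation":[[0,0,-1],[0,0,0]],"spin":[0,0],"gripper":[0,0]}'
```

```text
t: 10.6
eef_pos: [0.5524, -0.2286, 0.0256]
ee_rot: [-3.142, 0.0, 3.141]
force: [0.3, -0.1, -1.8]
width: 0.0067
gripper_force: 50.0
t: 10.8
eef_pos: [0.5525, -0.2286, 0.0254]
ee_rot: [-3.141, 0.001, -3.141]
force: [-2.0, 1.3, 5.1]
width: 0.0068
gripper_force: 50.0
```

```bash

python3 -m creep '{"translation":[[0,0,0],[0,0,0],[0,0,0],[0,0,0],[0,0,10],[0,0,25],[0,0,40],[0,0,40]],"spin":[0,0,0,0,0,0,0,0],"gripper":[0.2,0.2,0.2,0.2,0.22,0.22,0.22,0.22]}'
python3 -m creep '{"translation":[[-4,25,5],[-5,30,0],[-5,35,0],[-5,35,0],[-5,35,0],[-5,35,0],[-5,35,0],[0,0,0]],"spin":[0,0,0,0,0,0,0,0],"gripper":[0.22,0.22,0.22,0.22,0.22,0.22,0.22,0.22]}'
python3 - <<'E'
from fit import *
F={c:cams.grab_frame(c) for c in ['wrist','side']}
cv2.imwrite('pics/w4.png',F['wrist']['img'][:,:,::-1])
print(get_state()['eef_pos'])
for c in F:
    print(c,fit({c:F[c]},[(.0885,.015)],(.552,-.2865)),'basket',fit({c:F[c]},[(.062,.050),(.055,.050)],(.552,-.2865)))
    print([(np.round(d['centre'],4),round(d['confidence'],2)) for n in ['plate','bun_basket'] for d in nets.pinpoint(c,n)[:1]])
E
```

```text
t: 11.6
eef_pos: [0.5519, -0.2286, 0.1411]
ee_rot: [-3.142, -0.001, 3.141]
force: [1.6, 0.1, -0.2]
width: 0.0196
gripper_force: 0.0
t: 12.4
eef_pos: [0.5182, 0.0044, 0.1457]
ee_rot: [3.141, 0.002, -3.138]
force: [0.4, -0.5, 0.1]
width: 0.0195
gripper_force: 0.0
[0.51837712 0.00222062 0.14534287]
wrist (array([ 0.5567, -0.2873]), np.float64(109.8)) basket (array([ 0.5529, -0.2866]), np.float64(145.0))
[(array([ 0.5565, -0.2875,  0.0075]), 0.58)]
side (array([ 0.5481, -0.2836]), np.float64(110.8)) basket (array([ 0.5532, -0.2845]), np.float64(275.1))
[(array([ 0.5492, -0.2849,  0.0033]), 0.78), (array([ 0.5525, -0.2873,  0.0066]), 0.74)]
```

View pics/w4.png

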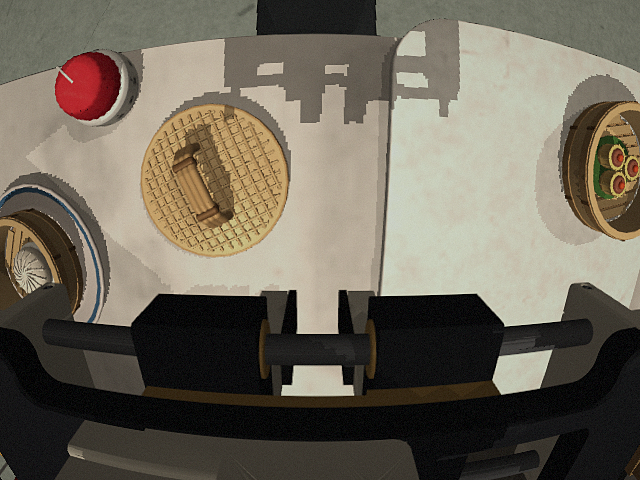

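The wrist view shows the bun basket centred in the plate at (35,265), and the lid at (215,180) with its handle from (185,155) to (215,222). Next I'll go to the dumpling basket.

```bash

python3 -m creep '{"translation":[[-8,35,0],[-8,40,0],[-8,40,0],[-8,40,0],[-8,40,0],[-8,40,0],[-8,40,0],[-8,35,0]],"spin":[0,0,0,0,0,0,0,0],"gripper":[0.22,0.22,0.22,0.22,0.22,0.22,0.22,0.22]}'
python3 -m creep '{"translation":[[-9,30,-20],[0,0,-30],[0,0,-20],[0,0,0],[0,0,0]],"spin":[0,0,0,0,0],"gripper":[0.22,0.22,0.22,0.22,0.22]}'
python3 - <<'E'
from fit import *
F={c:cams.grab_frame(c) for c in ['wrist','side']}
print(get_state()['eef_pos'])
for c in F:
    print(c,'basket',fit({c:F[c]},[(.062,.056),(.055,.056)],(.4457,.2836)))
    print([(np.round(d['centre'],4),round(d['confidence'],2)) for n in ['dumpling_basket'] for d in nets.pinpoint(c,n)[:1]])
E
```

```text
t: 13.5
eef_pos: [0.4544, 0.3125, 0.1446]
ee_rot: [3.142, 0.0, 3.14]
force: [1.1, -0.1, 0.2]
width: 0.0189
gripper_force: 0.0
t: 14.0
eef_pos: [0.4459, 0.3408, 0.0747]
ee_rot: [-3.141, -0.0, 3.141]
force: [0.7, 0.0, 0.9]
width: 0.0191
gripper_force: 0.0
[0.44627856 0.34161978 0.07587266]
wrist basket (array([0.4455, 0.2838]), np.float64(271.3))
[(array([0.4449, 0.2904, 0.0105]), 0.89)]
side basket (array([0.4456, 0.2843]), np.float64(241.3))
[(array([0.4479, 0.2826, 0.0101]), 0.94)]
```

```bash

python3 -m creep '{"translation":[[0,1,-15],[0,0,-15],[0,0,-13],[0,0,0],[0,0,0],[0,0,0],[0,0,0],[0,0,0]],"spin":[0,0,0,0,0,0,0,0],"gripper":[0.22,0.22,0.22,0.22,0.0,0.0,0.0,0.0]}' 50
python3 -m creep '{"translation":[[0,0,0],[0,0,2],[0,0,6],[0,0,12],[0,0,20],[0,0,25],[0,0,25],[0,0,0]],"spin":[0,0,0,0,0,0,0,0],"gripper":[0,0,0,0,0,0,0,0]}'
python3 -m creep '{"translation":[[0,0,30],[0,0,10],[0,0,0],[0,0,0]],"spin":[0,0,0,0],"gripper":[0,0,0,0]}'
python3 - <<'E'
from fit import *
F={c:cams.grab_frame(c) for c in ['wrist','side']}
p=get_state()['eef_pos'];print(p)
for c in F: print(c,fit({c:F[c]},[(.062,p[2]+.024),(.055,p[2]+.024)],(p[0],p[1]-.0585)))
E
```

```text
t: 15.0
eef_pos: [0.4456, 0.3428, 0.0323]
ee_rot: [3.141, 0.001, 3.142]
force: [-0.3, -0.4, 2.8]
width: 0.0069
gripper_force: 49.3
t: 15.8
eef_pos: [0.4468, 0.3442, 0.1261]
ee_rot: [3.136, 0.004, -3.141]
force: [0.1, 0.5, -0.5]
width: 0.0071
gripper_force: 49.3
t: 16.2
eef_pos: [0.4448, 0.3421, 0.1608]
ee_rot: [-3.141, -0.001, 3.141]
force: [-0.6, 0.9, -1.8]
width: 0.0067
gripper_force: 49.3
[0.44472865 0.34181762 0.16023103]
wrist (array([0.445 , 0.2839]), np.float64(242.3))
side (array([0.4454, 0.284 ]), np.float64(268.0))
```

```bash

python3 -m creep '{"translation":[[5,-10,0],[5,-20,0],[5,-30,0],[5,-30,0],[5,-30,0],[5,-30,0],[5,-30,0],[5,-30,0]],"spin":[0,0,0,0,0,0,0,0],"gripper":[0,0,0,0,0,0,0,0]}'
python3 -m creep '{"translation":[[5,-30,0],[5,-30,0],[5,-30,0],[5,-30,0],[5,-30,0],[5,-30,0],[5,-30,0],[5,-30,0]],"spin":[0,0,0,0,0,0,0,0],"gripper":[0,0,0,0,0,0,0,0]}'
python3 -m creep '{"translation":[[5,-30,0],[5,-30,0],[5,-30,0],[5,-20,0],[5,-10,0],[1,0,0],[0,0,0],[0,0,0]],"spin":[0,0,0,0,0,0,0,0],"gripper":[0,0,0,0,0,0,0,0]}'
python3 - <<'E'
from fit import *
F={c:cams.grab_frame(c) for c in ['wrist','side']}
p=get_state()['eef_pos'];print(p)
c='side';print('bun',fit({c:F[c]},[(.062,.05)],(.5525,-.2868)))
for c in F: print(c,'dump',fit({c:F[c]},[(.062,p[2]+.024),(.055,p[2]+.024)],(p[0],p[1]-.0585)))
E
```

```text
t: 17.1
eef_pos: [0.4849, 0.1298, 0.1612]
ee_rot: [-3.141, -0.001, 3.141]
force: [-0.4, 1.3, -1.7]
width: 0.0066
gripper_force: 49.3
t: 17.9
eef_pos: [0.5243, -0.11, 0.1611]
ee_rot: [-3.142, -0.001, 3.141]
force: [0.4, 0.0, -1.0]
width: 0.0067
gripper_force: 49.3
t: 18.7
eef_pos: [0.5509, -0.227, 0.1614]
ee_rot: [3.141, -0.0, -3.141]
force: [0.0, -0.5, -2.3]
width: 0.0068
gripper_force: 49.3
[ 0.55114156 -0.22687503  0.16167965]
bun (array([ 0.5517, -0.2819]), np.float64(177.5))
wrist dump (array([ 0.5507, -0.285 ]), np.float64(218.8))
side dump (array([ 0.5516, -0.2798]), np.float64(270.0))
```

```bash

python3 -m creep '{"translation":[[1,-2,-15],[0,0,-25],[0,0,-20],[0,0,-15],[0,0,-9],[0,0,-4],[0,0,0],[0,0,0]],"spin":[0,0,0,0,0,0,0,0],"gripper":[0,0,0,0,0,0,0,0]}'
python3 -m creep '{"translation":[[0,0,-2],[0,0,-2],[0,0,-1],[0,0,0]],"spin":[0,0,0,0],"gripper":[0,0,0,0]}'
python3 - <<'E'
from fit import *
F={c:cams.grab_frame(c) for c in ['side']}
cv2.imwrite('pics/s5.png',cv2.resize(F['side']['img'][130:270,210:410,::-1],None,fx=4,fy=4,interpolation=cv2.INTER_CUBIC))
E
```

```text
t: 19.6
eef_pos: [0.5528, -0.2296, 0.0743]
ee_rot: [-3.141, 0.001, -3.141]
force: [1.1, 0.7, -1.2]
width: 0.0072
gripper_force: 49.3
t: 20.0
eef_pos: [0.5521, -0.2296, 0.0685]
ee_rot: [3.142, -0.0, 3.141]
force: [0.6, -0.2, -2.3]
width: 0.0069
gripper_force: 49.3
```

View pics/s5.png

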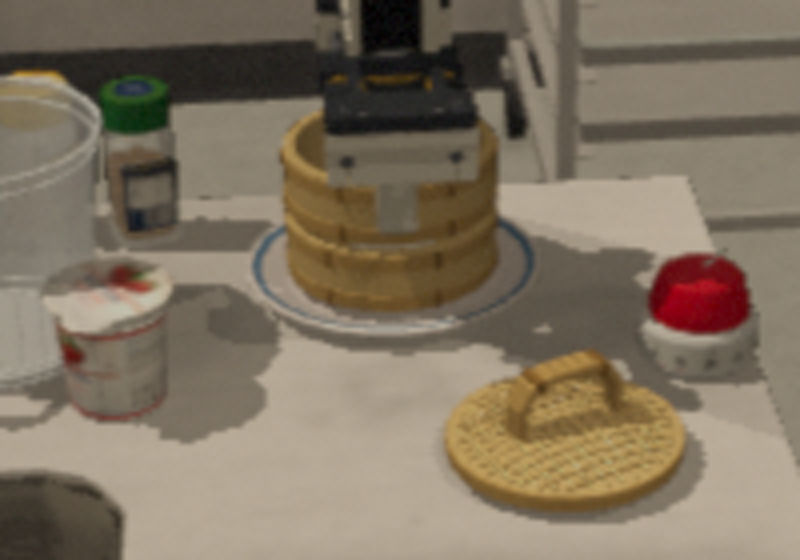

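The side crop shows the dumpling basket sitting just above the bun basket and lined up within about 2 mm. I'll continue down in small steps.

```bash

python3 -m creep '{"translation":[[-0.5,1,-1],[0,0,-1],[0,0,0]],"spin":[0,0,0],"gripper":[0,0,0]}'
python3 -m creep '{"translation":[[0,0,-1],[0,0,0]],"spin":[0,0],"gripper":[0,0]}'
python3 -m creep '{"translation":[[0,0,-1],[0,0,0]],"spin":[0,0],"gripper":[0,0]}'
```

```text
t: 20.35
eef_pos: [0.5517, -0.2285, 0.0664]
ee_rot: [3.142, -0.0, 3.141]
force: [-0.0, 0.2, -1.2]
width: 0.0071
gripper_force: 49.3
t: 20.55
eef_pos: [0.5517, -0.2286, 0.0654]
ee_rot: [3.142, -0.0, 3.141]
force: [-0.9, 0.1, -0.9]
width: 0.0069
gripper_force: 49.3
t: 20.75
eef_pos: [0.5517, -0.2286, 0.0644]
ee_rot: [3.142, -0.0, 3.141]
force: [-0.6, 0.9, -1.5]
width: 0.0072
gripper_force: 49.3
```

```bash

python3 -m creep '{"translation":[[0,0,-1],[0,0,0]],"spin":[0,0],"gripper":[0,0]}'
python3 -m creep '{"translation":[[0,0,-0.7],[0,0,0]],"spin":[0,0],"gripper":[0,0]}'
```

```text
t: 20.95
eef_pos: [0.5519, -0.2286, 0.0638]
ee_rot: [-3.141, 0.0, 3.142]
force: [0.1, 1.1, 1.8]
width: 0.0069
gripper_force: 49.3
t: 21.15
eef_pos: [0.5519, -0.2286, 0.0638]
ee_rot: [-3.141, 0.001, -3.141]
force: [-2.9, 2.5, 7.9]
width: 0.0071
gripper_force: 49.3
```

Contact came at the expected seated height. Now I'll release, rise and look at the lid.

```bash

python3 -m creep '{"translation":[[0,0,0],[0,0,0],[0,0,0],[0,0,0],[0,0,10],[0,0,25],[0,0,40],[0,0,40]],"spin":[0,0,0,0,0,0,0,0],"gripper":[0.2,0.2,0.2,0.2,0.22,0.22,0.22,0.22]}'
python3 -m creep '{"translation":[[-5,30,10],[-5,40,0],[-5,40,0],[-5,30,0],[0,10,0],[0,0,0],[0,0,0],[0,0,0]],"spin":[0,0,0,0,0,0,0,0],"gripper":[0.45,0.45,0.45,0.45,0.45,0.45,0.45,0.45]}'
python3 - <<'E'
from fit import *
F={c:cams.grab_frame(c) for c in ['wrist','side']}
np.save('w6.npy',F['wrist'],allow_pickle=True)
cv2.imwrite('pics/w6.png',F['wrist']['img'][:,:,::-1])
print(get_state()['eef_pos'])
for c in F:
    print(c,'bun',fit({c:F[c]},[(.062,.050)],(.552,-.2868)),'dump',fit({c:F[c]},[(.062,.088),(.055,.088)],(.552,-.2868)),'lid',fit({c:F[c]},[(.062,.006)],(.4747,-.083)))
    print([(n,np.round(d['centre'],4),round(d['confidence'],2)) for n in ['plate','bun_basket','dumpling_basket','steamer_lid'] for d in nets.pinpoint(c,n)[:1]])
E
```

```text
t: 21.95
eef_pos: [0.5514, -0.2286, 0.1795]
ee_rot: [-3.141, -0.001, 3.141]
force: [1.7, 0.1, -1.1]
width: 0.0191
gripper_force: 0.0
t: 22.75
eef_pos: [0.5319, -0.0793, 0.188]
ee_rot: [-3.141, -0.0, 3.141]
force: [0.5, -0.5, -0.3]
width: 0.0395
gripper_force: 0.0
[ 0.53176062 -0.07946061  0.18773212]
wrist bun (array([ 0.5491, -0.2739]), np.float64(108.3)) dump (array([ 0.5523, -0.2871]), np.float64(276.7)) lid (array([ 0.4758, -0.0785]), np.float64(139.6))
[('dumpling_basket', array([ 0.549 , -0.2822,  0.0452]), 0.91), ('steamer_lid', array([ 0.474 , -0.0842, -0.0035]), 0.74)]
side bun (array([ 0.5531, -0.291 ]), np.float64(104.5)) dump (array([ 0.5509, -0.281 ]), np.float64(290.8)) lid (array([ 0.4721, -0.096 ]), np.float64(177.7))
[('plate', array([ 0.5507, -0.283 ,  0.0013]), 0.73), ('bun_basket', array([ 0.5506, -0.2882,  0.0056]), 0.75), ('dumpling_basket', array([ 0.5523, -0.2841,  0.0419]), 0.63), ('steamer_lid', array([ 0.4738, -0.0841, -0.0008]), 0.72)]
```

View pics/w6.png

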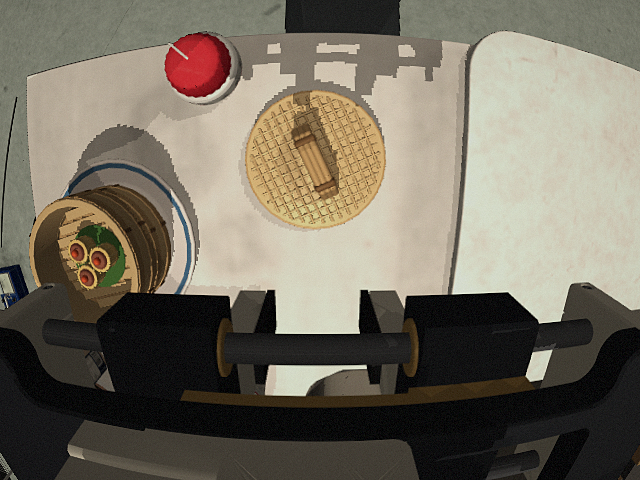

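The wrist view shows the stack seated at (95,250). The lid disc is at (316,160), with the handle crown from (300,126) to (327,194). I'll segment the lid and handle.

```bash

python3 - <<'E'
from fit import *
from scipy.optimize import least_squares
f=np.load('w6.npy',allow_pickle=True).item()
def plane(uv,z):
    K=np.array(f['mtx']);R=np.array(f['R']);t=np.array(f['t'])
    n=(uv-K[:2,2])/K[0,0]; r=np.linalg.norm(n,axis=1,keepdims=True)
    d=np.c_[n/r*np.sin(r),np.cos(r)]@R; C=-R.T@t
    return (C+d*((z-C[2])/d[:,2])[:,None])[:,:2]
h=cv2.cvtColor(f['img'],cv2.COLOR_RGB2HSV)
m=((h[...,1]>75)).astype(np.uint8); m[:, :235]=0; m[:,400:]=0; m[:80]=0; m[245:]=0
m=cv2.morphologyEx(m,cv2.MORPH_CLOSE,np.ones((7,7)))
k=max(cv2.findContours(m,cv2.RETR_EXTERNAL,cv2.CHAIN_APPROX_NONE)[0],key=cv2.contourArea)[:,0].astype(float)
for z in(.006,.010):
    P=plane(k,z);o=least_squares(lambda p:np.hypot(*(P-p[:2]).T)-p[2],[.475,-.083,.062],loss='soft_l1',f_scale=.001)
    print(z,len(k),o.x.round(4),np.abs(o.fun).mean())
Q=plane(np.array([[300.,126],[327,194],[291,130],[308,122],[337,190],[317,198]]),.057);print(Q.round(4),Q[2:].mean(0))
d=Q[1]-Q[0];print('ang',np.arctan2(d[1],d[0]))
C=-np.array(f['R']).T@f['t'];print('cam',C)
g=np.arange(1)
crop=f['img'][100:225,250:390]
cv2.imwrite('pics/lid.png',cv2.resize(crop[:,:,::-1],None,fx=5,fy=4.8,interpolation=cv2.INTER_CUBIC))
E
```

```text
0.006 395 [ 0.4749 -0.0818  0.0641] 0.0002356099663837189
0.01 395 [ 0.4746 -0.0818  0.0634] 0.00023283639871462142
[[ 0.4454 -0.0928]
 [ 0.4987 -0.072 ]
 [ 0.4485 -0.0997]
 [ 0.4424 -0.0867]
 [ 0.4955 -0.0642]
 [ 0.5019 -0.0799]] [ 0.47205714 -0.08263312]
ang 0.37192244442902805
cam [ 0.4543366  -0.0797049   0.34573822]
```

View pics/lid.png

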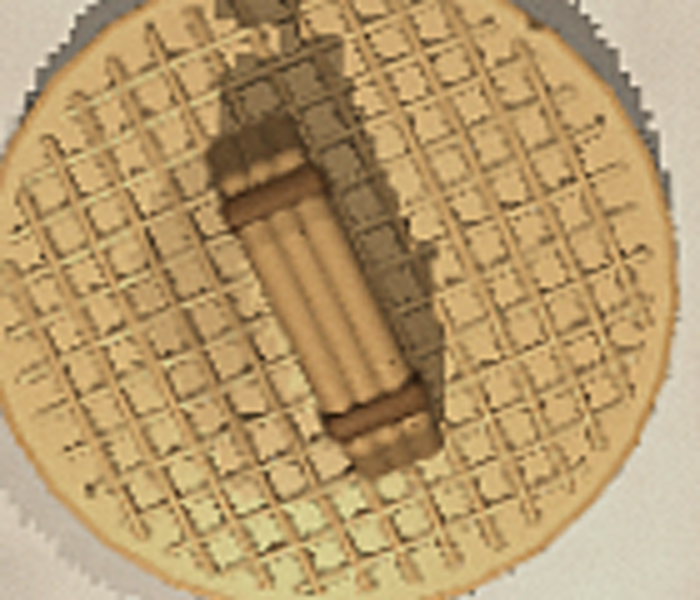

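The crop shows the handle bands at (275,200) and (377,408), so the handle's yaw is about 0.42 rad and the lid centre is (0.4748, -0.082).

```bash

python3 -m creep '{"translation":[[-15,0,-10],[-20,-1,-15],[-15,-1,-20],[-7,-0.5,-20],[0,0,-20],[0,0,-10],[0,0,0],[0,0,0]],"spin":[0.12,0.12,0.12,0.06,0,0,0,0],"gripper":[0.45,0.45,0.45,0.45,0.45,0.45,0.45,0.45]}'
python3 -m creep '{"translation":[[0,0,-15],[0,0,-20],[0,0,-15],[0,0,-9],[0,0,0],[0,0,0]],"spin":[0,0,0,0,0,0],"gripper":[0.45,0.45,0.45,0.45,0.45,0.45]}' 30
python3 -m creep '{"translation":[[0,0,0],[0,0,0],[0,0,0],[0,0,0],[0,0,0],[0,0,0]],"spin":[0,0,0,0,0,0],"gripper":[0,0,0,0,0,0]}' 30
```

```text
t: 24.05
eef_pos: [0.4754, -0.0811, 0.0933]
ee_rot: [-3.141, 0.0, -2.722]
force: [-0.1, 0.2, 0.1]
width: 0.0397
gripper_force: 0.0
t: 24.65
eef_pos: [0.4754, -0.081, 0.0345]
ee_rot: [-3.141, 0.001, -2.722]
force: [-0.3, 0.4, 0.3]
width: 0.0392
gripper_force: 0.0
t: 25.25
eef_pos: [0.475, -0.081, 0.0342]
ee_rot: [-3.141, 0.0, -2.722]
force: [-1.6, 1.6, 5.5]
width: 0.0147
gripper_force: 30.0
```

```bash

python3 -m creep '{"translation":[[0,0,3],[0,0,10],[0,0,25],[0,0,35],[0,0,40],[0,0,30],[0,0,12],[0,0,0]],"spin":[0,0,0,0,0,0,0,0],"gripper":[0,0,0,0,0,0,0,0]}'
python3 -m creep '{"translation":[[7,-15,0],[9,-25,0],[11,-30,0],[11,-30,0],[11,-30,0],[11,-30,0],[9,-25,0],[8,-21,0]],"spin":[0,0,0,0,0,0,0,0],"gripper":[0,0,0,0,0,0,0,0]}'
python3 -m creep '{"translation":[[0,0,0],[0,0,0],[0,0,0]],"spin":[0,0,0],"gripper":[0,0,0]}'
python3 - <<'E'
from fit import *
F={c:cams.grab_frame(c) for c in ['wrist','side']}
np.save('w7.npy',F,allow_pickle=True)
cv2.imwrite('pics/w7.png',np.hstack([cv2.resize(F[c]['img'],(400,300)) for c in F])[:,:,::-1])
p=get_state()['eef_pos'];print(p)
for c in F: print(c,'lid',fit({c:F[c]},[(.062,p[2]-.034+.006)],p[:2]),fit({c:F[c]},[(.062,p[2]-.034+.010)],p[:2]))
E
```

```text
t: 26.05
eef_pos: [0.4756, -0.081, 0.1908]
ee_rot: [-3.141, 0.004, -2.722]
force: [0.3, 0.1, -0.7]
width: 0.0148
gripper_force: 30.0
t: 26.85
eef_pos: [0.551, -0.2882, 0.1861]
ee_rot: [3.139, -0.003, -2.723]
force: [0.4, 0.5, -1.4]
width: 0.0145
gripper_force: 30.0
t: 27.15
eef_pos: [0.551, -0.2865, 0.1876]
ee_rot: [3.14, -0.002, -2.722]
force: [0.3, 0.2, -1.5]
width: 0.0147
gripper_force: 30.0
[ 0.5514437  -0.28634451  0.18856088]
wrist lid (array([ 0.5461, -0.2896]), np.float64(110.9)) (array([ 0.5493, -0.288 ]), np.float64(119.7))
side lid (array([ 0.5513, -0.2886]), np.float64(127.8)) (array([ 0.5516, -0.2972]), np.float64(144.8))
```

View pics/w7.png

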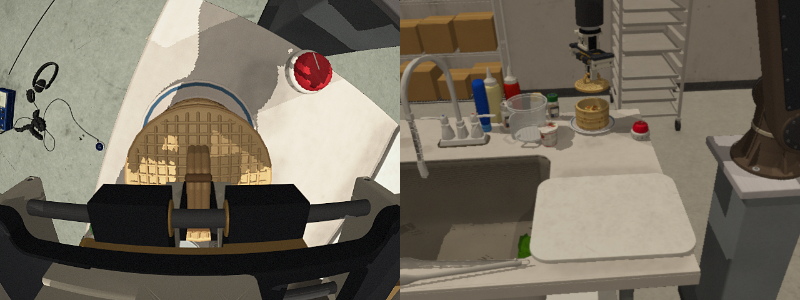

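The view shows the lid held level above the stack, at (200,160) in the left half. I'll lower it.

```bash

python3 -m creep '{"translation":[[1,-0.6,-10],[0,0,-20],[0,0,-15],[0,0,-10],[0,0,-6],[0,0,-3],[0,0,0],[0,0,0]],"spin":[0,0,0,0,0,0,0,0],"gripper":[0,0,0,0,0,0,0,0]}'
python3 -m creep '{"translation":[[0,0,-1],[0,0,-1],[0,0,0]],"spin":[0,0,0],"gripper":[0,0,0]}'
python3 -m creep '{"translation":[[0,0,-1],[0,0,-1],[0,0,0]],"spin":[0,0,0],"gripper":[0,0,0]}'
```

```text
t: 28.05
eef_pos: [0.5532, -0.2878, 0.1255]
ee_rot: [-3.141, 0.001, -2.722]
force: [0.4, 0.5, -0.9]
width: 0.0149
gripper_force: 30.0
t: 28.35
eef_pos: [0.5528, -0.2877, 0.1229]
ee_rot: [-3.142, 0.0, -2.722]
force: [-0.6, 0.0, -1.0]
width: 0.0143
gripper_force: 30.0
t: 28.65
eef_pos: [0.5527, -0.2877, 0.1206]
ee_rot: [3.141, -0.0, -2.722]
force: [-0.7, 0.1, -1.0]
width: 0.0149
gripper_force: 30.0
```

```bash

python3 -m creep '{"translation":[[0,0.5,-1],[0,0,-1],[0,0,0]],"spin":[0,0,0],"gripper":[0,0,0]}'
python3 -m creep '{"translation":[[0,0,-1],[0,0,0]],"spin":[0,0],"gripper":[0,0]}'
python3 -m creep '{"translation":[[0,0,-1],[0,0,0]],"spin":[0,0],"gripper":[0,0]}'
```

```text
t: 28.95
eef_pos: [0.5527, -0.2871, 0.1186]
ee_rot: [3.141, -0.0, -2.722]
force: [-0.6, -0.4, -1.2]
width: 0.0145
gripper_force: 30.0
t: 29.15
eef_pos: [0.5527, -0.2872, 0.1177]
ee_rot: [3.141, -0.0, -2.722]
force: [-0.1, -0.4, -1.0]
width: 0.0144
gripper_force: 30.0
t: 29.35
eef_pos: [0.5527, -0.2872, 0.1167]
ee_rot: [3.141, -0.0, -2.722]
force: [0.0, 0.1, -1.5]
width: 0.015
gripper_force: 30.0
```

```bash

python3 -m creep '{"translation":[[0,0,-1],[0,0,0]],"spin":[0,0],"gripper":[0,0]}'
python3 -m creep '{"translation":[[0,0,-0.7],[0,0,0]],"spin":[0,0],"gripper":[0,0]}'
```

```text
t: 29.55
eef_pos: [0.5529, -0.2873, 0.1163]
ee_rot: [-3.141, 0.0, -2.722]
force: [-0.6, 0.8, 2.6]
width: 0.0148
gripper_force: 30.0
t: 29.75
eef_pos: [0.5529, -0.2874, 0.1162]
ee_rot: [-3.141, 0.0, -2.721]
force: [-2.7, 1.0, 6.7]
width: 0.0151
gripper_force: 30.0
```

The lid met contact at the predicted seated height. I'll release, retreat and check.

```bash

python3 -m creep '{"translation":[[0,0,0],[0,0,0],[0,0,0],[0,0,0],[0,0,0],[0,0,15],[0,0,30],[0,0,40]],"spin":[0,0,0,0,0,0,0,0],"gripper":[0.45,0.45,0.45,0.45,0.45,0.45,0.45,0.45]}'
python3 -m creep '{"translation":[[0,20,20],[0,40,0],[0,40,0],[0,40,0],[0,20,0],[0,0,0],[0,0,0],[0,0,0]],"spin":[0,0,0,0,0,0,0,0],"gripper":[0.45,0.45,0.45,0.45,0.45,0.45,0.45,0.45]}'
python3 - <<'E'
from fit import *
F={c:cams.grab_frame(c) for c in ['wrist','side']}
a=cv2.resize(F['side']['img'][120:250,240:400],(480,390),interpolation=cv2.INTER_CUBIC)
b=F['wrist']['img'][60:450,0:320]
cv2.imwrite('pics/end.png',np.hstack([a,b])[:,:,::-1])
for c in F: print([(c,n,np.round(d['centre'],4),round(d['confidence'],2)) for n in ['plate','bun_basket','dumpling_basket','steamer_lid','twist_timer','deli_pot','spice_1'] for d in nets.pinpoint(c,n)[:1]])
E
```

```text
t: 30.55
eef_pos: [0.5516, -0.2868, 0.1991]
ee_rot: [3.139, -0.003, -2.722]
force: [0.7, -0.2, 0.5]
width: 0.0399
gripper_force: 0.0
t: 31.35
eef_pos: [0.5528, -0.1278, 0.2201]
ee_rot: [-3.142, -0.0, -2.722]
force: [0.5, -0.2, -0.0]
width: 0.0395
gripper_force: 0.0
[('wrist', 'steamer_lid', array([ 0.5499, -0.2908,  0.08  ]), 0.77), ('wrist', 'spice_1', array([ 7.030e-01, -3.646e-01,  1.000e-04]), 0.76)]
[('side', 'plate', array([ 0.5509, -0.2838,  0.0011]), 0.73), ('side', 'bun_basket', array([ 0.5524, -0.29  ,  0.0021]), 0.57), ('side', 'dumpling_basket', array([ 0.5531, -0.2867,  0.0433]), 0.59), ('side', 'steamer_lid', array([ 0.5523, -0.2918,  0.0827]), 0.62), ('side', 'twist_timer', array([ 0.3815, -0.1809,  0.0013]), 0.86), ('side', 'deli_pot', array([ 0.7118, -0.1616, -0.0019]), 0.64), ('side', 'spice_1', array([ 0.6997, -0.3665, -0.0017]), 0.72)]
```

View pics/end.png

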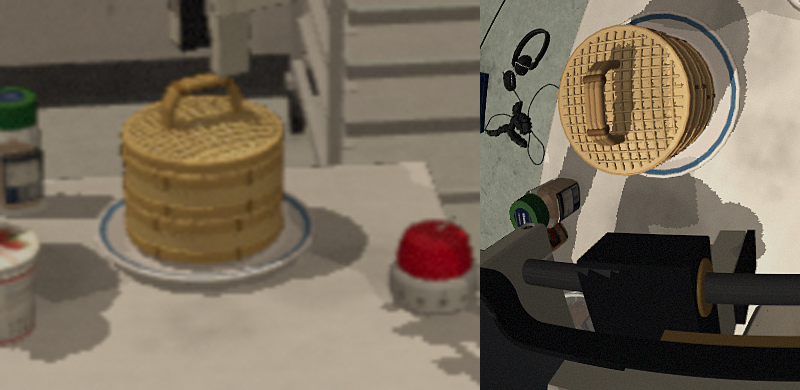

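The closing picture shows the closed stack at (205,190), square and level in the plate, with the bystanders where they started and the gripper clear.

```bash
python3 -c "
from station import arm; print(arm.job_done())"
```

```text
the job is handed in; nothing more can be done
None
```

The stack is built and handed in at about 31 s: bun basket on the plate, dumpling basket on top of it, and the lid closing it. Each piece met contact at its expected seated height and the last picture shows the stack square and level, but the verdict was not returned.

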